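# Lock the label reel on its spindle with the open keeper clip

## Robot

A 6-joint arm with a two-finger parallel gripper is mounted at the origin on the work surface. World frame = base frame: x ahead of the robot, y to its left, z up, the work surface at z = 0. Lengths are in m, angles in rad, forces in N, time in s.
With the tool pointing down it reaches from about 0.375 to 0.9 m from the base axis. Payload 3.1 kg.
Tool frame: the origin (TCP) lies on the centre line of the jaws, within the pads' length; the fingertips stand 17 mm ahead of it and the grasp point (between the pads) lies 2 mm behind it; z points along the fingers, y is the direction in which the jaws open and shut (so a half turn about z gives the same grasp; the last joint's range is limited). The gripper opens to 87 mm and grips with 3 to 60 N. Pads are 19 mm wide; open, the fingers measure 117 mm over their backs; the gripper's body (75 mm by 190 mm) begins 51 mm behind the grasp point.
Start: joints at [0.953, 0.527, 1.433, -0, 1.181, -0.178], TCP at [0.266, 0.566, 0.207] pointing down, gripper open.
Joint ranges: [-3.08, 3.08], [-0.75, 2.2], [0.22, 2.44], [-1.43, 4.57], [0, 2.65], [-2.85, 2.85]. Speed limits (rad/s): [2.79, 2.79, 3.14, 3.14, 3.14, 3.14].

## Interface

Orientations are given as a 3x3 rotation matrix whose columns are the frame's x, y, z axes.
In Python, from workcell import ctrl, vision, ticket gives the robot as it stands. The module is installed in compiled form; this text tells all that it offers. Calls block until the motion is done:
- ctrl.reach(position, orientation): joint-space move of the TCP to a pose.
- ctrl.line_to(position, attitude=None, max_speed=0.15): straight line of the TCP; attitude=None keeps the orientation; max_speed is the mean speed in m/s.
- ctrl.movej(angles): joint-space move.
- ctrl.set_gripper(opening): finger opening in m; the grip force is fixed at half the most; returns when the fingers have stopped.
- ctrl.sleep(seconds).
- ctrl.inverse_kinematics(position, orientation): joint angles nearest the present ones, or None.
- ctrl.state(): the state.
- vision.read_camera(name): name is "scene" or "side" or "wrist"; returns a dict with "image" (420x560x3 uint8, red, green, blue), "fx", "fy", "cx", "cy" (pixels), "k1" (the pictures are not rectified: a ray, as slopes to the right and down, at radius r is drawn at 1 + k1 r^2 times it, then the intrinsics apply), "position" and "orientation" of the camera in the world. Camera axes: x right, y down, z forward; pixel columns grow to the right and rows downward; lengths in m; the calibration is good to about 2 mm. A picture is of the moment at which its call begins. There is no depth.
A pose or a line that the arm cannot do raises ctrl.PlanningError and nothing moves.
- ticket.job_done(): hands the job in, once; it reports no verdict.
The state is a dict: "time_s": time; "qpos": joint angles; "joint_vel": joint speeds; "joint_torque": joint torques, N m; "eef_pos": TCP position; "eef_rot": TCP orientation; "wrist_force": force on the tool from outside, world axes, zero at the start; "wrist_torque": the same for the moment, N m; "finger_gap": finger opening in m.
Only numpy, scipy, OpenCV 4.12 (cv2) and the standard library are available. Lean on these libraries where they do the work, as an engineer would, in place of code of your own. Each camera call takes 0.05 s, during which the arm holds its last target.

## Task

Slide the label reel fully home along its spindle against the upright of the stand, then pick up the larger of the two C-shaped keeper clips and slide it, gap first, down onto the spindle so that it drops fully into the groove and keeps the reel on. The groove is not in the same place on every spindle, so feel for it gently without forcing the clip, let go, and leave the small clip and the roll of tape beside it where they are.

Things in the scene. Friction and masses are not known exactly. Their poses are not given: they have to be found in the camera images.
- stand: Grey reel stand fixed to the desk: base plate 130 x 170 x 12 mm (y -65 to +105 mm), upright 60 mm wide, 160 mm high. Origin on the desk below spindle_root; z up, y along the spindle towards its free end, x across. The steel spindle is round, 22 mm in diameter, but for one groove 21 mm wide (along y), cut down to a 12 x 12 mm square with a level top; 25 mm of full round follow, then it ends
- spindle_root (a point): Point on the spindle's unloaded centre line at the face of the upright, 120 mm above the desk; axes as the stand's (y along the spindle, outwards). The middle of the groove lies 84 to 116 mm from this point along y, different each time and not measured: find it by feel or by sight; nearer the upright the spindle is round. The spindle sits in rubber and gives about 1 mm downwards for 5 N
- reel_face (a point): Middle of the outer face of the label reel, on the spindle's centre line, axes as the stand's; 46 mm from spindle_root when the reel is home. The reel is a paper roll with two thin grey flanges 90 mm in diameter, 40 mm wide in all. It slides along the spindle against about 1.5 N and does not turn
- reel (a joint): How far (m) the reel stands out from home: 0 = fully home against the upright's flange, growing outwards along the spindle; 0.025 to 0.045 at the start
- clip_mid (a point): Centre, half-way up, of the large keeper clip: a dark steel squared C, standing on the desk gap down, 34 mm wide (x), 16 mm thick (y, the rod's direction in it), 40 mm high (z up), about 60 g. Grip its flat outer sides, 34 mm apart. Either way round is the same. Seated in the groove, this point is level with the spindle's centre line
- clip_roof (a point): Middle of the flat roof inside the large clip, 26 mm above its feet, which comes to rest on the square. The gap between its lips is 15 mm, with 45 degree lead-ins at the feet opening to about 20 mm; the hollow above the lips is 20 mm wide. The clip passes only over the square, not the round; on the round its feet ride about 4 mm above the spindle's centre line
- small_clip_mid (a point): Centre, half-way up, of the small clip: same shape but 21 mm wide, 14 mm thick, 25 mm high; too small for the spindle; to be left alone
- tape_roll: Roll of brown tape lying on the desk, 90 mm in diameter, 48 mm high, origin at the centre of its underside; to be left alone

How it is judged:
By the outcome, as a careful person would: the job done as asked, in the order asked, and still so for the second after the job is handed in, with the robot touching nothing.
It also fails if it takes over 64 s, if anything falls off the work surface, if the arm or the gripper's body presses on something with over 40 N, if the wrist force passes 120 N, or if a joint passes its speed limit or range.

## Working session

There is one attempt and no reset: what is moved stays moved. The work goes in short steps, each a Python script; the robot and the scene stay as the last script left them, time stands still between calls to the robot, and variables do not carry over. Pictures are saved under pics/ and viewed, and the job is handed in when it is done.

```bash
mkdir -p pics; ls
cat > h.py <<'E'
import numpy as np, cv2
from workcell import ctrl, vision, ticket
def cam(n,fn=None):
    c=vision.read_camera(n)
    if fn: cv2.imwrite('pics/'+fn,cv2.cvtColor(np.asarray(c['image']),cv2.COLOR_RGB2BGR))
    return c
def K(c):
    return np.array([[c['fx'],0,c['cx']],[0,c['fy'],c['cy']],[0,0,1.]]), np.array([c['k1'],0,0,0,0.])
def proj(c,P):
    k,d=K(c);R=np.array(c['orientation']);p=np.array(c['position'])
    q=(np.atleast_2d(P)-p)@R
    return cv2.projectPoints(q.reshape(-1,1,3),np.zeros(3),np.zeros(3),k,d)[0].reshape(-1,2)
def ray(c,uv):
    k,d=K(c);n=cv2.undistortPoints(np.array(uv,float).reshape(-1,1,2),k,d).reshape(-1,2)
    R=np.array(c['orientation'])
    v=np.c_[n,np.ones(len(n))]@R.T
    return np.array(c['position']),v
def onz(c,uv,z):
    p,v=ray(c,uv); return p+v*((z-p[2])/v[:,2:3])
def st():
    s=ctrl.state(); return s
def show():
    s=st(); print('t',round(s['time_s'],2),'p',np.round(s['eef_pos'],4),'F',np.round(s['wrist_force'],2),'gap',round(s['finger_gap'],4))
E
python3 - <<'E'
from h import *
for n in ['scene','side','wrist']:
    c=cam(n,n+'0.png'); print(n,{k:np.round(c[k],4).tolist() for k in c if k!='image'})
show(); print(np.round(st()['eef_rot'],3))
E
```

```text
pics
scene {'fx': 388.042, 'fy': 388.042, 'cx': 282.4235, 'cy': 209.5135, 'k1': -0.0829, 'position': [1.2185, 0.0918, 0.6042], 'orientation': [[0.095, 0.613, -0.7844], [0.9954, -0.0654, 0.0694], [-0.0087, -0.7874, -0.6164]]}
side {'fx': 389.713, 'fy': 389.713, 'cx': 279.4899, 'cy': 212.111, 'k1': -0.0234, 'position': [0.1962, -0.2052, 0.5698], 'orientation': [[0.7073, -0.5022, 0.4975], [-0.7069, -0.5117, 0.4884], [0.0093, -0.6971, -0.7169]]}
wrist {'fx': 295.4551, 'fy': 295.4551, 'cx': 279.5914, 'cy': 211.4485, 'k1': -0.0298, 'position': [0.2071, 0.5929, 0.3839], 'orientation': [[0.4265, 0.8786, 0.2151], [0.9045, -0.4136, -0.104], [-0.0024, 0.2389, -0.971]]}
t 0.15 p [0.2657 0.565  0.2059] F [-0.48  0.08  0.21] gap 0.0871
[[-0.905  0.426 -0.001]
 [ 0.426  0.905 -0.001]
 [ 0.    -0.002 -1.   ]]
```

View pics/scene0.png

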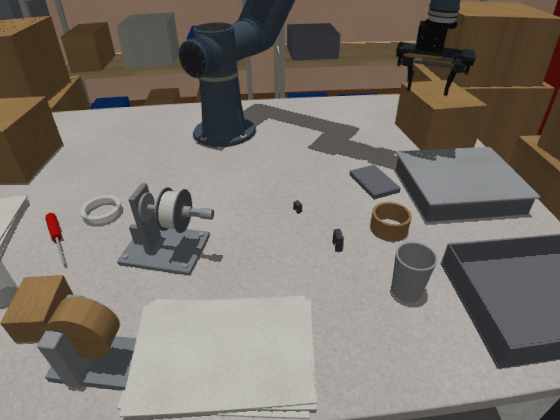

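View pics/side0.png

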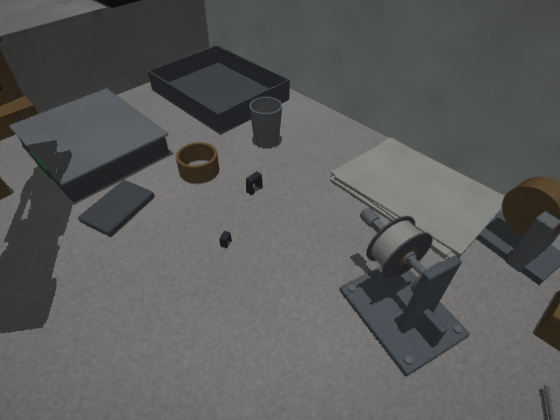

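View pics/wrist0.png

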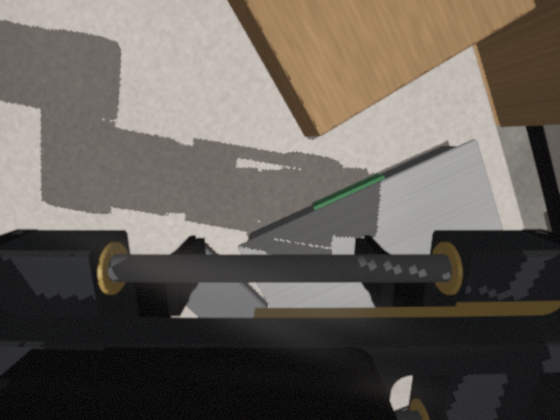

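The scene view shows the stand at about (175,225), the small clip at (297,207), the large clip at (338,240) and the tape at (391,221). I'll zoom in to measure them.

Run:
```python
import cv2
a=cv2.imread('pics/scene0.png');b=cv2.imread('pics/side0.png')
z=lambda im,x,y,w,h,s:cv2.resize(im[y:y+h,x:x+w],None,fx=s,fy=s,interpolation=cv2.INTER_CUBIC)
cv2.imwrite('pics/z1.png',z(a,110,175,120,100,6))
cv2.imwrite('pics/z2.png',z(b,330,200,140,175,3.4))
cv2.imwrite('pics/z3.png',cv2.hconcat([z(a,285,190,70,70,5),z(b,210,160,70,100,5)[:350],]))
cv2.imwrite('pics/z4.png',z(b,210,160,60,90,6))
```

```text
(no output)
```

View pics/z1.png

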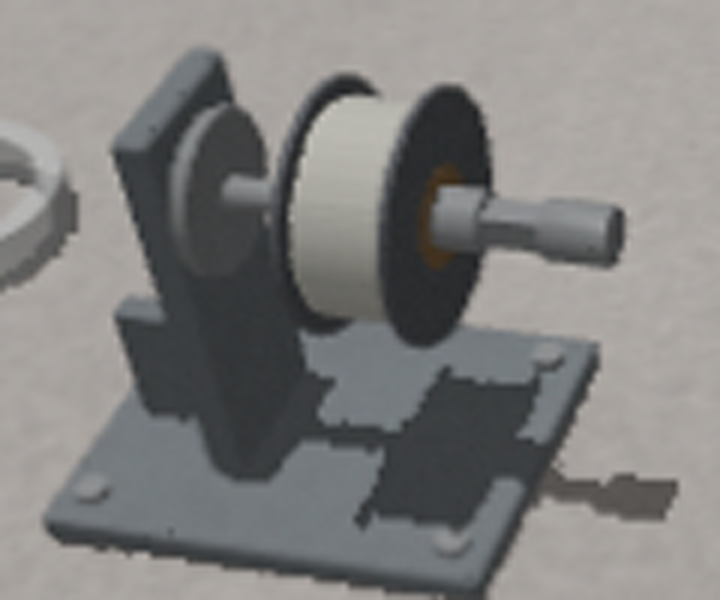

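View pics/z2.png

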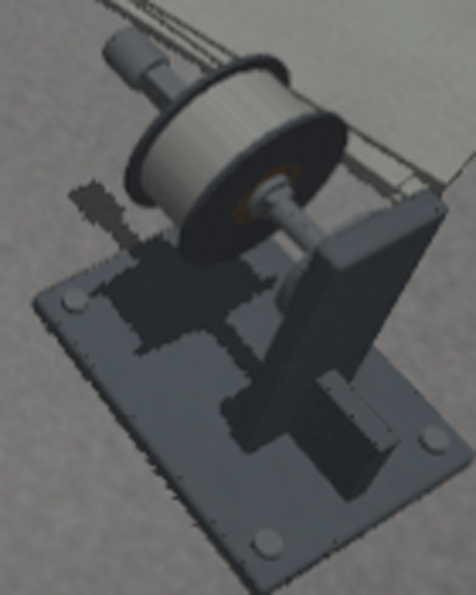

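View pics/z3.png

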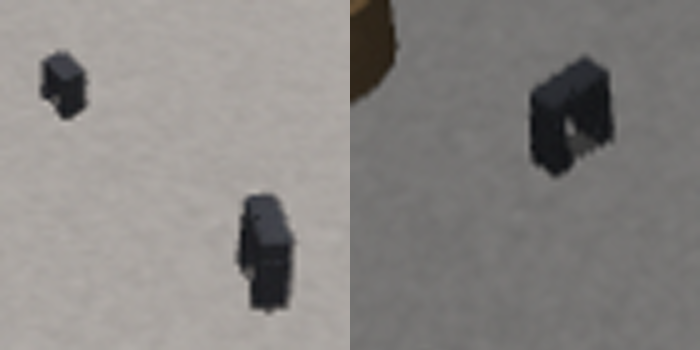

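```bash
cat > fit.py <<'E'
from h import *
from scipy.optimize import least_squares
def T(p,L):
    x,y,a=p; c,s=np.cos(a),np.sin(a); L=np.atleast_2d(L)
    return np.c_[x+c*L[:,0]-s*L[:,1], y+s*L[:,0]+c*L[:,1], L[:,2]]
def fit(obs,p0):
    def r(p): return np.concatenate([(proj(c,T(p,L))-uv).ravel() for c,L,uv in obs])
    s=least_squares(r,p0,loss='soft_l1'); return s.x, r(s.x).reshape(-1,2)
E
python3 - <<'E'
from fit import *
import pickle
a=vision.read_camera('scene');b=vision.read_camera('side')
pickle.dump((a,b),open('cams.pkl','wb'))
f=lambda l,s,o:np.array(l)/s+np.array(o)
za=f([[48,518],[485,582],[598,345]],6,(110,175))
zb=f([[38,300],[262,590],[472,452]],3.4,(330,200))
La=np.array([[65,-65,12],[65,105,12],[-65,105,12]])/1000
Lb=np.array([[-65,105,12],[-65,-65,12],[65,-65,12]])/1000
P0=onz(a,za,0.012);print(P0,onz(b,zb,.012))
p,r=fit([(a,La,za),(b,Lb,zb)],[P0[0,0]-.065,P0[0,1]+.065,0]); print('stand',p,r.round(1).tolist())
p1,_=fit([(a,La,za)],p);p2,_=fit([(b,Lb,zb)],p);print(p1,p2)
# spindle tip, reel face per camera along axis
tip=f([[607,235]],6,(110,175))
for y in [0,.06,.08,.1,.12,.13,.14,.15]:
    print(y,proj(a,T(p,[[0,y,.12]])).round(1),proj(b,T(p,[[0,y,.12]])).round(1))
print('tip',tip)
zc=f([[247,197],[275,195],[292,240],[265,247],[288,308],[250,308]],5,(285,190))
Lc=np.array([[-17,-8,40],[-17,8,40],[17,8,40],[17,-8,40],[17,8,0],[17,-8,0]])/1000
zd=f([[530,95],[588,58],[610,75],[550,108]],5,(140,160))
Ld=np.array([[-17,8,40],[17,8,40],[17,-8,40],[-17,-8,40]])/1000
print(onz(a,zc[:4],.04),onz(b,zd,.04))
c0=np.r_[onz(a,zc[:4],.04).mean(0)[:2],0]
p,r=fit([(a,Lc,zc),(b,Ld,zd)],c0); print('clip',p,r.round(1).tolist())
print(fit([(a,Lc,zc)],c0)[0],fit([(b,Ld,zd)],c0)[0])
print('small',onz(a,[[297.5,205]],.025)); print('tape',onz(a,[[391,212]],.048))
E
```

```text
[[ 0.60781015 -0.21142998  0.012     ]
 [ 0.65376102 -0.05002717  0.012     ]
 [ 0.53294041 -0.01710593  0.012     ]] [[ 0.53106473 -0.02428274  0.012     ]
 [ 0.48559665 -0.18178111  0.012     ]
 [ 0.60808822 -0.21575847  0.012     ]]
stand [ 0.56389331 -0.13594178 -0.2622324 ] [[-2.1, 0.8], [-0.7, 0.1], [-0.1, -1.3], [-4.1, -1.4], [-0.5, 0.7], [0.4, -0.8]]
[ 0.56331997 -0.13327011 -0.27664375] [ 0.5647776  -0.13720779 -0.27123145]
0 [[145.1 207.1]] [[428.4 279.4]]
0.06 [[172.1 209.8]] [[399.1 250. ]]
0.08 [[181.3 210.8]] [[390.1 240.9]]
0.1 [[190.6 211.7]] [[381.4 232.2]]
0.12 [[199.9 212.7]] [[373.1 223.9]]
0.13 [[204.7 213.2]] [[369.1 219.9]]
0.14 [[209.4 213.7]] [[365.1 215.9]]
0.15 [[214.2 214.1]] [[361.2 212. ]]
tip [[211.16666667 214.16666667]]
[[0.58379995 0.2630246  0.04      ]
 [0.58379728 0.27565137 0.04      ]
 [0.61369854 0.27673289 0.04      ]
 [0.61683895 0.2642138  0.04      ]] [[0.58190637 0.27165911 0.04      ]
 [0.61512534 0.2723465  0.04      ]
 [0.61420788 0.25782047 0.04      ]
 [0.5823786  0.25984645 0.04      ]]
clip [0.59920625 0.26824913 0.02390986] [[-1.5, -0.3], [-0.1, -0.5], [0.2, 0.7], [-1.7, -0.0], [-0.6, 0.5], [-0.1, 1.1], [-1.3, -1.0], [-1.1, -1.1], [-0.2, -1.1], [0.0, -0.0]]
[0.59851386 0.26970356 0.02150757] [ 0.5983449   0.26542657 -0.02057998]
small [[0.46743913 0.1956286  0.025     ]]
tape [[0.54659989 0.40330541 0.048     ]]
```

```bash
cat >> h.py <<'E'
def Rz(a): 
    c,s=np.cos(a),np.sin(a); return np.array([[-s,c,0],[c,s,0],[0,0,-1.]])
E
python3 - <<'E'
from h import *
import pickle
ctrl.reach([.6,.185,.207],Rz(0)); show()
w1=cam('wrist','w1.png'); print(ctrl.state()['qpos'])
ctrl.reach([.575,-.10,.27],Rz(-.27)); show()
w2=cam('wrist','w2.png');pickle.dump((w1,w2),open('w.pkl','wb')); print(ctrl.state()['qpos'])
E
```

```text
t 2.09 p [0.5994 0.1862 0.207 ] F [-0.75  0.39 -0.34] gap 0.0868
[1.23320740e-01 5.30875773e-01 1.42496613e+00 3.48843440e-04
 1.18589658e+00 1.21325067e-01]
t 3.27 p [ 0.575  -0.0987  0.2697] F [-0.27  0.38  0.03] gap 0.0866
[-3.61294772e-01  4.05133529e-01  1.46240938e+00  6.28285828e-04
  1.27498790e+00 -9.34437933e-02]
```

```bash
sleep 25; ls pics
```

```text
scene0.png
side0.png
w1.png
w2.png
wrist0.png
z1.png
z2.png
z3.png
z4.png
```

View pics/w1.png

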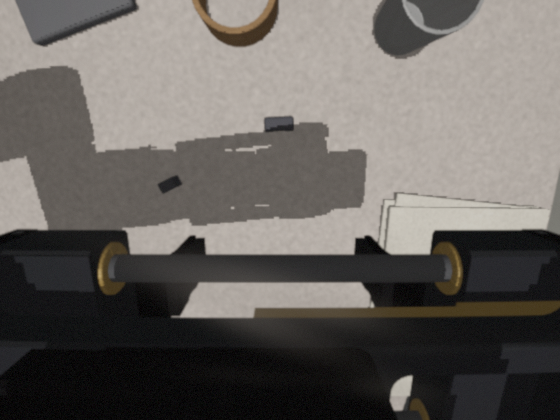

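View pics/w2.png

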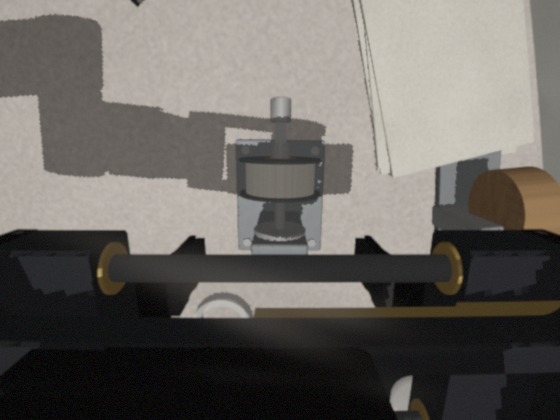

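Run:
```python
import cv2
a=cv2.imread('pics/w2.png');b=cv2.imread('pics/w1.png')
z=lambda im,x,y,w,h,s:cv2.resize(im[y:y+h,x:x+w],None,fx=s,fy=s,interpolation=cv2.INTER_CUBIC)
A=z(a,225,90,110,170,3.5);B=z(b,255,110,50,30,7)
A=cv2.convertScaleAbs(A,alpha=1.5,beta=20);B=cv2.convertScaleAbs(B,alpha=2.,beta=20)
B=cv2.copyMakeBorder(B,0,A.shape[0]-B.shape[0],0,0,cv2.BORDER_CONSTANT)
cv2.imwrite('pics/z5.png',cv2.hconcat([A,B])); print(A.shape)
```

```text
(595, 385, 3)
```

View pics/z5.png

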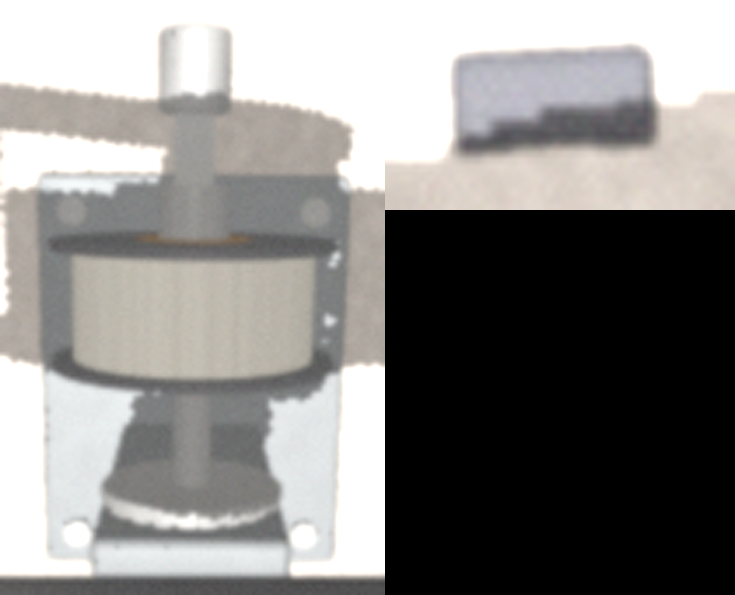

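Run:
```python
from fit import *
import pickle
w1,w2=pickle.load(open('w.pkl','rb'));a,b=pickle.load(open('cams.pkl','rb'))
f=lambda l,s,o:(np.array(l)+.5)/s+np.array(o)-.5
zw=f([[40,175],[346,175],[333,558],[48,558]],3.5,(225,90))
Lw=np.array([[-65,105,12],[65,105,12],[65,-65,12],[-65,-65,12]])/1000
p,r=fit([(w2,Lw,zw)],[.564,-.136,-.27]);print('stand w',p,r.round(1).tolist())
# top silhouette: spindle tip, groove edges, reel face
def iny(P,p):
    c,s=np.cos(p[2]),np.sin(p[2]);d=P[:,:2]-p[:2];return np.c_[c*d[:,0]+s*d[:,1],-s*d[:,0]+c*d[:,1]]
print('tip@.131',iny(onz(w2,f([[196,28]],3.5,(225,90)),.131),p)*1e3)
print('groove outer@.131',iny(onz(w2,f([[196,97]],3.5,(225,90)),.131),p)*1e3,'@ .126',iny(onz(w2,f([[196,110]],3.5,(225,90)),.126),p)*1e3)
print('groove inner@.126',iny(onz(w2,f([[194,172]],3.5,(225,90)),.126),p)*1e3)
print('spindle mid near upright',iny(onz(w2,f([[192,470]],3.5,(225,90)),.131),p)*1e3)
print('reel face top z.165',iny(onz(w2,f([[193,235]],3.5,(225,90)),.165),p)*1e3)
B=f([[457-385,57],[642-385,50],[652-385,140],[463-385,152]],7,(255,110))
# top far edge corners + near corners: near bottom may include side face
print(onz(w1,B,.04))
Lc=np.array([[-17,8,40],[17,8,40]])/1000
print('clip',fit([(w1,Lc,B[:2])],[.599,.268,0]))
for pp in (np.array([.598,.268,-.03]),):
  L=np.array([[x,y,z] for z in(40,0) for x,y in((-17,8),(17,8),(17,-8),(-17,-8))])/1e3
  print(((proj(w1,T(pp,L))+.5-[255,110])*7+[385,0]).round(0).tolist())
```

```text
stand w [ 0.56333797 -0.13739192 -0.27289491] [[-1.8, -0.9], [1.3, -0.6], [0.7, 1.3], [-0.6, 1.0]]
tip@.131 [[  1.26108482 145.83272945]]
groove outer@.131 [[  1.34052594 126.64225268]] @ .126 [[  1.36328077 123.24728233]]
groove inner@.126 [[  0.83293093 105.18279303]]
spindle mid near upright [[ 0.54173029 12.76710356]]
reel face top z.165 [[ 0.63066282 88.65339895]]
[[0.58262591 0.27392418 0.04      ]
 [0.61218795 0.27501839 0.04      ]
 [0.61393439 0.26109522 0.04      ]
 [0.58344429 0.2591949  0.04      ]]
clip (array([0.59767277, 0.2664674 , 0.03414342]), array([[-1.97966279,  0.03927996],
       [ 1.9694305 , -0.01978203]]))
[[449.0, 41.0], [662.0, 47.0], [657.0, 151.0], [447.0, 144.0], [461.0, 58.0], [651.0, 64.0], [648.0, 156.0], [459.0, 150.0]]
```

```bash
cat >> h.py <<'E'
PS=np.array([.5642,-.1371,-.272]); RS=Rz(PS[2])
def W(x,y,z):
    c,s=np.cos(PS[2]),np.sin(PS[2]); return np.array([PS[0]+c*x-s*y,PS[1]+s*x+c*y,z])
def S(v):
    c,s=np.cos(PS[2]),np.sin(PS[2]); d=np.array(v[:3]); return np.array([c*d[0]+s*d[1],-s*d[0]+c*d[1],d[2]])
def Sp():
    v=np.array(st()['eef_pos']); return S(v-np.r_[PS[:2],0])
def Fs(): return S(st()['wrist_force'])
def log(tag=''): print(tag,round(st()['time_s'],2),(Sp()*1e3).round(2),'F',Fs().round(2))
E
python3 - <<'E'
from h import *
ctrl.set_gripper(.05)
ctrl.line_to(W(0,.13,.25),RS,.3)
ctrl.line_to(W(0,.13,.126),RS,.2); log('down')
f0=Fs()
y=.11; ctrl.line_to(W(0,y,.126),RS,.1); log()
while y>.050:
    y-=.004 if y>.066 else .0015
    ctrl.line_to(W(0,y,.126),RS,.05); d=Fs()-f0; log()
    if abs(d[1])>7 or abs(d[0])>8 or abs(d[2])>8: break
cam('scene','s1.png');cam('side','d1.png')
E
```

```text
down 5.44 [  1.24 129.3  127.04] F [-0.43  0.1   0.53]
 5.79 [  0.69 109.37 127.06] F [ 0.01 -0.3   0.11]
 6.04 [5.0000e-02 1.0601e+02 1.2616e+02] F [ 0.24 -0.22 -0.11]
 6.29 [-3.0000e-02  1.0192e+02  1.2590e+02] F [-0.25 -0.94 -0.13]
 6.54 [2.0000e-02 9.7790e+01 1.2596e+02] F [ 0.47 -0.59  0.3 ]
 6.79 [-3.0000e-02  9.3750e+01  1.2601e+02] F [-0.61  0.27 -0.24]
 7.04 [-3.0000e-02  8.9740e+01  1.2598e+02] F [-0.09 -0.17  0.78]
 7.29 [-5.0000e-02  8.5600e+01  1.2599e+02] F [-0.24  0.31  0.7 ]
 7.54 [-8.0000e-02  8.1520e+01  1.2597e+02] F [-1.44  0.76 -0.02]
 7.79 [ -0.    77.52 126.  ] F [0.27 1.11 0.17]
 8.04 [  0.    73.52 126.  ] F [-0.55 -0.39  0.06]
 8.29 [1.000e-02 6.952e+01 1.260e+02] F [-0.62  0.35 -0.27]
 8.54 [2.000e-02 6.554e+01 1.260e+02] F [-0.02  0.61  0.12]
 8.79 [2.000e-02 6.437e+01 1.260e+02] F [-0.74  1.21  0.39]
 9.04 [2.000e-02 6.298e+01 1.260e+02] F [-0.08  0.09 -0.1 ]
 9.29 [-2.0000e-02  6.1380e+01  1.2599e+02] F [ 0.63  0.81 -0.57]
 9.54 [ -0.    59.82 126.01] F [-0.6   1.37 -0.29]
 9.79 [-4.00e-02  5.83e+01  1.26e+02] F [-0.78  1.38  0.88]
 10.04 [-5.0000e-02  5.6820e+01  1.2598e+02] F [ 0.89  0.64 -0.48]
 10.29 [-4.0000e-02  5.6140e+01  1.2602e+02] F [0.48 3.96 0.24]
 10.54 [-3.0000e-02  5.5980e+01  1.2605e+02] F [0.39 8.17 0.87]
```

Run:
```python
import cv2
a=cv2.imread('pics/s1.png');b=cv2.imread('pics/d1.png')
z=lambda im,x,y,w,h,s:cv2.resize(im[y:y+h,x:x+w],None,fx=s,fy=s,interpolation=cv2.INTER_CUBIC)
cv2.imwrite('pics/z6.png',cv2.hconcat([z(a,110,150,120,120,3.3),z(b,340,150,120,120,3.3)]))
```

```text
(no output)
```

View pics/z6.png

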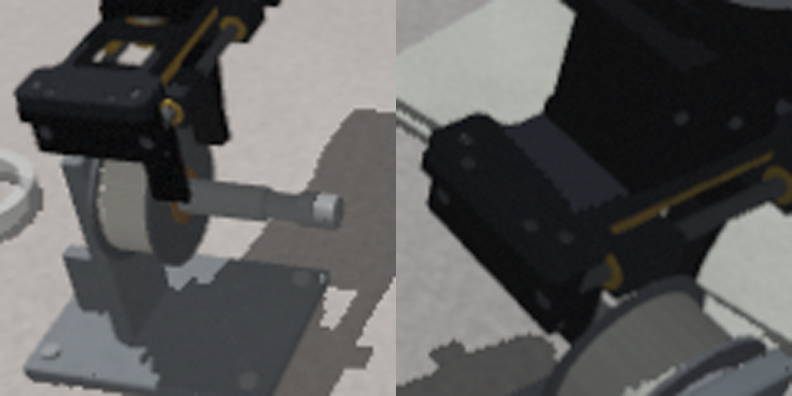

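Run:
```python
from h import *
import pickle
ctrl.line_to(W(0,.075,.126),RS,.1)
ctrl.line_to(W(0,.06,.19),RS,.15); ctrl.sleep(.2); log()
w3=cam('wrist','w3.png'); pickle.dump(w3,open('w3.pkl','wb'))
A=cv2.imread('pics/w3.png')[70:230,220:340]
cv2.imwrite('pics/z7.png',cv2.convertScaleAbs(cv2.resize(A,None,fx=3.5,fy=3.5,interpolation=cv2.INTER_CUBIC),alpha=1.5,beta=20))
```

```text
11.79 [ -0.91  60.11 188.72] F [-0.25  0.04 -0.59]
```

View pics/z7.png

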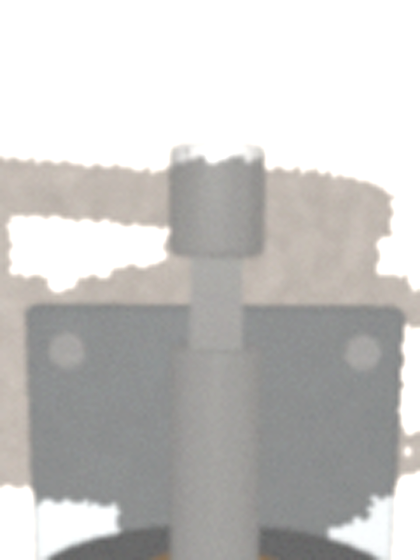

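Run:
```python
from h import *
import pickle
w3=pickle.load(open('w3.pkl','rb'))
f=lambda l:(np.array(l)+.5)/3.5+[220,70]-.5
def q(uv,z): return (S((onz(w3,f([uv]),z)[0]-np.r_[PS[:2],0]))*1e3).round(1)
print('cam',(S(np.array(w3['position'])-np.r_[PS[:2],0])*1e3).round(1))
print('tip',q((216.5,147),.131),q((216.5,147),.12),'out',q((215.5,250),.131),q((215.5,256),.126),'in',q((215.5,351),.131),q((215.5,350),.126))
print('L/R square',q((189,300),.126),q((242,300),.126),'plate corners',q((28,308),.012),q((404,308),.012))
print('axis far/near',q((214.5,500),.131))
```

```text
cam [-2.000e-01  1.252e+02  3.668e+02]
tip [  0.4 145.1 131. ] [  0.4 146.  120. ] out [  0.2 123.2 131. ] [  0.2 121.8 126. ] in [  0.2 100.8 131. ] [  0.2 100.6 126. ]
L/R square [ -5.9 112.  126. ] [  6.3 112.  126. ] plate corners [-63.2 103.1  12. ] [ 64.2 103.1  12. ]
axis far/near [ -0.  66. 131.]
```

Run:
```python
from h import *
import pickle
a,b=pickle.load(open('cams.pkl','rb'))
print('cup',onz(a,[[410,298]],0),onz(b,[[267,143]],0))
R=Rz(.03)
ctrl.set_gripper(.07)
ctrl.reach([.598,.2665,.16],R)
ctrl.line_to([.598,.2665,.075],R,.15); ctrl.sleep(.15); show()
cam('side','d2.png');cam('wrist','w4.png')
A=cv2.imread('pics/d2.png')[110:230,190:330]; B=cv2.imread('pics/w4.png')
cv2.imwrite('pics/z8.png',cv2.resize(A,None,fx=4,fy=4))
```

```text
cup [[0.75777336 0.38297258 0.        ]] [[0.73762311 0.37266472 0.        ]]
t 14.69 p [0.5992 0.2667 0.0765] F [ 0.24 -0.63  0.  ] gap 0.0699
```

View pics/z8.png

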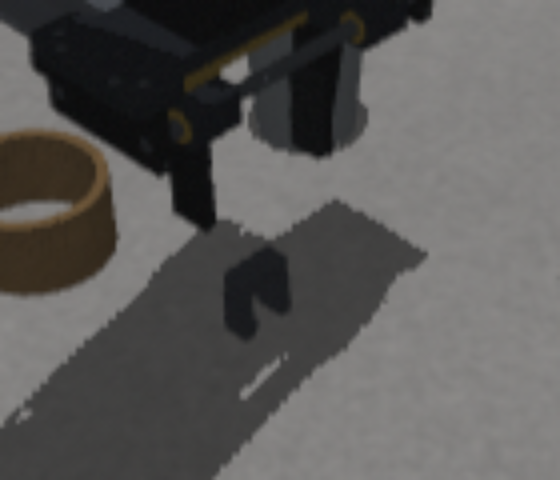

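View pics/w4.png

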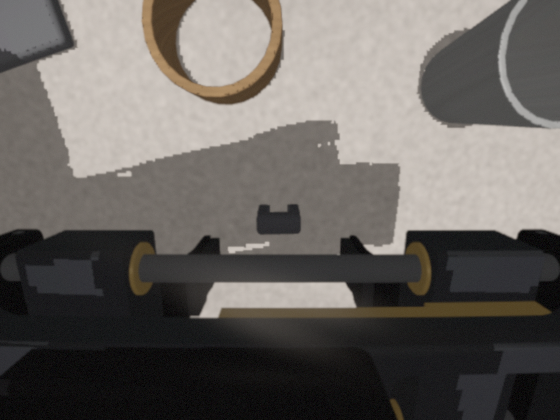

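Run:
```python
from fit import *
w=vision.read_camera('wrist')
for yc in (.2645,.2665,.2685):
  L=np.array([[x,y,z] for z in(40,0) for x,y in((-17,8),(17,8),(17,-8),(-17,-8))])/1e3
  print(yc,proj(w,T((.598,yc,.03),L)).round(1).tolist())
A=w['image'][190:250,240:320]
cv2.imwrite('pics/z9.png',cv2.convertScaleAbs(cv2.resize(A[:,:,::-1].copy(),None,fx=8,fy=8,interpolation=cv2.INTER_CUBIC),alpha=2.5,beta=10))
```

```text
0.2645 [[255.9, 219.5], [301.1, 219.5], [300.7, 239.6], [256.3, 239.7], [259.4, 207.5], [297.8, 207.4], [297.6, 224.8], [259.7, 224.8]]
0.2665 [[255.9, 217.0], [301.2, 216.9], [300.8, 237.1], [256.3, 237.2], [259.4, 205.3], [297.9, 205.2], [297.7, 222.7], [259.7, 222.7]]
0.2685 [[255.9, 214.4], [301.3, 214.3], [301.0, 234.7], [256.4, 234.7], [259.4, 203.0], [298.0, 203.0], [297.8, 220.5], [259.7, 220.6]]
```

View pics/z9.png

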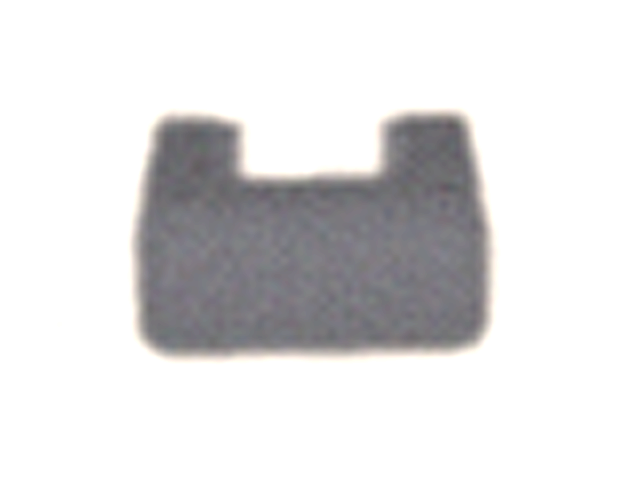

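Run:
```python
from h import *
R=Rz(.03)
ctrl.line_to([.598,.2687,.024],R,.1); ctrl.sleep(.2); show()
ctrl.set_gripper(.03); show()
p=np.array(st()['eef_pos']); print('clip in hand y ref',p)
ctrl.line_to([.598,.2687,.19],R,.25)
show()
ctrl.reach(W(.0002,.1107,.19),RS); ctrl.sleep(.3); log()
cam('wrist','w5.png');cam('scene','s5.png');cam('side','d5.png')
a=cv2.imread('pics/s5.png')[130:250,130:250];b=cv2.imread('pics/d5.png')[130:250,330:450]
cv2.imwrite('pics/z10.png',cv2.hconcat([cv2.resize(i,None,fx=3.3,fy=3.3,interpolation=cv2.INTER_CUBIC) for i in(a,b)]))
```

```text
t 15.7 p [0.5986 0.2689 0.0248] F [-0.1  -0.48 -0.17] gap 0.07
t 16.63 p [0.5982 0.2688 0.0245] F [-0.51 -0.33  4.91] gap 0.0301
clip in hand y ref [0.59823124 0.26876715 0.02449693]
t 17.45 p [0.5967 0.2683 0.1883] F [-0.46 -0.33  0.41] gap 0.0303
 18.9 [5.0000e-02 1.1176e+02 1.9002e+02] F [-0.72  0.19  0.35]
```

View pics/z10.png

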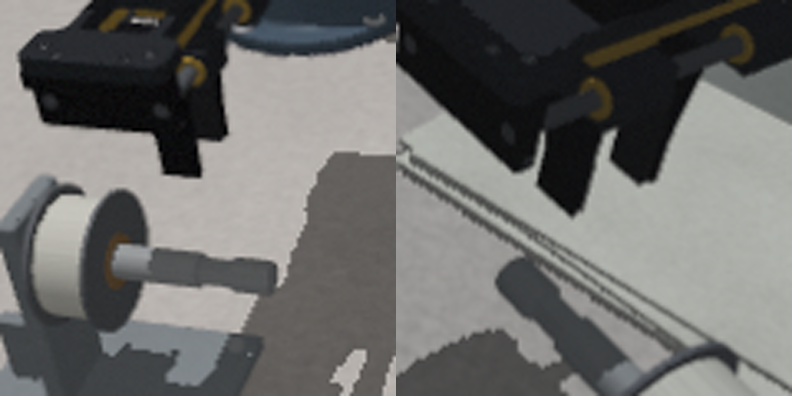

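View pics/w5.png

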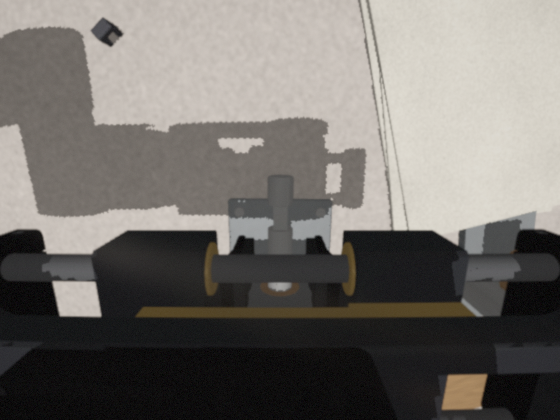

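Run:
```python
from h import *
a=cv2.imread('pics/s5.png')[180:270,270:430];b=cv2.imread('pics/d5.png')[130:260,170:330]
cv2.imwrite('pics/z11.png',cv2.hconcat([cv2.copyMakeBorder(cv2.resize(a,None,fx=2.5*1,fy=2.5,interpolation=cv2.INTER_CUBIC),0,100,0,0,0),cv2.resize(b,None,fx=2.5,fy=2.5,interpolation=cv2.INTER_CUBIC)]))
```

```text
(no output)
```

View pics/z11.png

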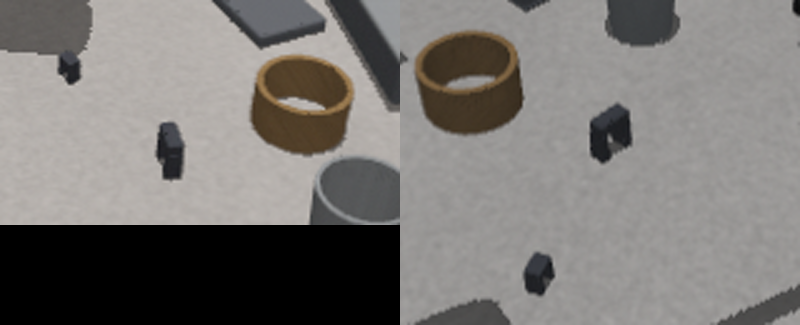

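View pics/s5.png

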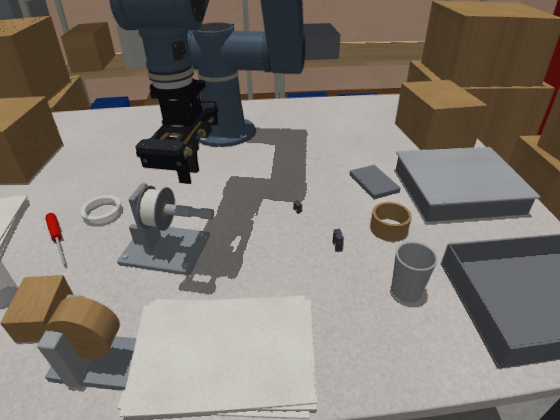

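The jaws came up empty. They stopped at the 30 mm I commanded, and the clip is still standing at scene (338,240). I'll retry, closing fully this time.

Run:
```python
from h import *
R=Rz(.03)
ctrl.set_gripper(.07)
ctrl.reach([.598,.2687,.16],R)
ctrl.line_to([.598,.2687,.075],R,.2); ctrl.sleep(.2); show()
from fit import *
w=cam('wrist','w6.png')
for yc in (.2665,.2685):
  L=np.array([[x,y,z] for z in(40,0) for x,y in((-17,8),(17,8),(17,-8),(-17,-8))])/1e3
  print(yc,((proj(w,T((.598,yc,.03),L))-[220,170])*5).round(0).tolist())
A=cv2.imread('pics/w6.png')[170:270,220:340]
cv2.imwrite('pics/z12.png',cv2.convertScaleAbs(cv2.resize(A,None,fx=5,fy=5,interpolation=cv2.INTER_CUBIC),alpha=2.5,beta=10))
```

```text
t 21.91 p [0.5995 0.2689 0.077 ] F [ 0.54 -1.49 -0.93] gap 0.0701
0.2665 [[175.0, 247.0], [400.0, 247.0], [398.0, 347.0], [177.0, 348.0], [192.0, 187.0], [384.0, 187.0], [383.0, 274.0], [194.0, 274.0]]
0.2685 [[175.0, 234.0], [401.0, 234.0], [399.0, 335.0], [177.0, 335.0], [193.0, 176.0], [385.0, 176.0], [384.0, 263.0], [194.0, 263.0]]
```

View pics/z12.png

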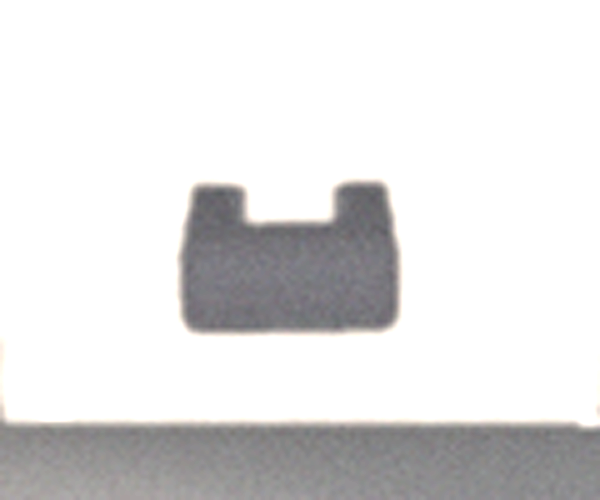

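Run:
```python
from h import *
R=Rz(.03)
ctrl.line_to([.598,.2683,.024],R,.15); ctrl.sleep(.15); show()
ctrl.set_gripper(.0); show()
cam('side','d7.png')
cv2.imwrite('pics/z13.png',cv2.resize(cv2.imread('pics/d7.png')[110:230,190:330],None,fx=4,fy=4))
```

```text
t 22.6 p [0.5991 0.2686 0.0253] F [ 0.47  0.01 -0.58] gap 0.0701
t 23.91 p [0.5986 0.2685 0.0246] F [-0.82  0.23  5.21] gap 0.0006
```

View pics/z13.png

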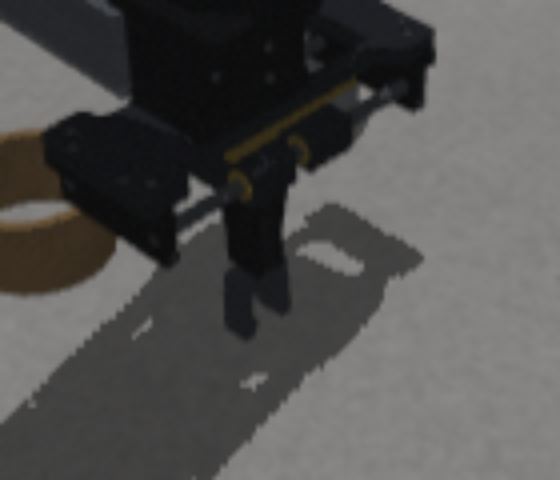

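Run:
```python
from h import *
import pickle
a,b=pickle.load(open('cams.pkl','rb'))
for z in (0.0,.0076,.02,.03,.04,.05): print(z,proj(b,[[.5986,.2685,z]]).round(1),proj(b,[[.5986,.259,z]]).round(1), ((proj(b,[[.5986,.2685,z]])-[190,110])*4).round())
for z in (.16,.173,.19): print(z,((proj(a,[W(.017,.1117,z),W(.03,.1117,z)])-130)*3.3).round())
cam('wrist','w8.png'); cam('scene','s8.png'); show()
A=cv2.imread('pics/s8.png')[170:270,280:420]
cv2.imwrite('pics/z14.png',cv2.resize(A,None,fx=5,fy=5))
```

```text
0.0 [[253.7 190.2]] [[256.7 192.3]] [[255. 321.]]
0.0076 [[253.6 187.6]] [[256.6 189.7]] [[254. 310.]]
0.02 [[253.4 183.2]] [[256.4 185.4]] [[254. 293.]]
0.03 [[253.2 179.7]] [[256.3 181.8]] [[253. 279.]]
0.04 [[253. 176.]] [[256.1 178.2]] [[252. 264.]]
0.05 [[252.8 172.3]] [[255.9 174.5]] [[251. 249.]]
0.16 [[195. 237.]
 [187. 251.]]
0.173 [[192. 219.]
 [183. 233.]]
0.19 [[187. 195.]
 [179. 208.]]
t 24.06 p [0.5986 0.2685 0.0245] F [0.61 0.45 5.74] gap 0.0005
```

View pics/z14.png

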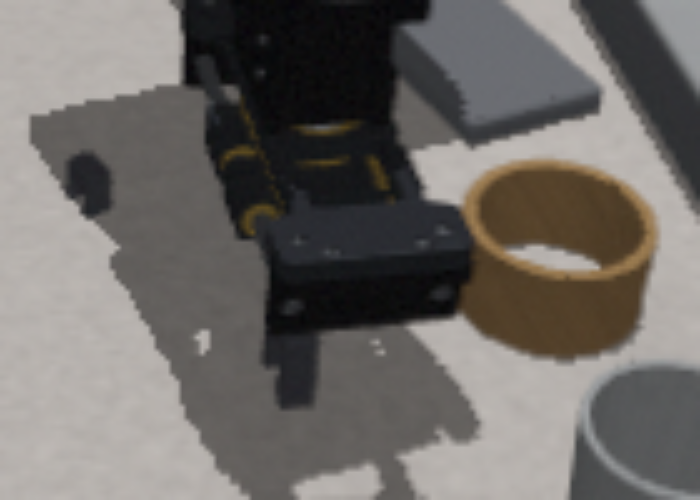

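View pics/w8.png

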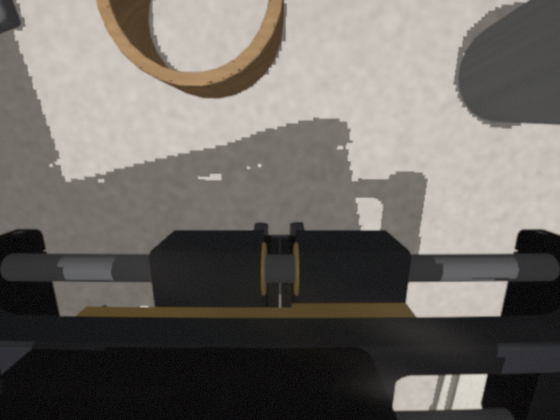

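Run:
```python
from h import *
import pickle
a,b=pickle.load(open('cams.pkl','rb'))
print('open d2: obs left tip (241.7,168) right (270,149)')
for z in (.06,.07,.08,.09,.1): print(z,proj(b,[[.5992-.042,.2667,z],[.5992+.042,.2667,z]]).round(1).tolist())
print('d5 gap30: obs tips', (np.array([[572-396,213],[645-396,185]])/3.3+[330,130]).round(1).tolist())
for z in (.17,.18,.19,.2,.21): print(z,proj(b,[W(-.022,.1117,z),W(.022,.1117,z)]).round(1).tolist())
print('s5 obs tip',np.array([182,176])/3.3+130)
```

```text
open d2: obs left tip (241.7,168) right (270,149)
0.06 [[237.8, 178.3], [268.3, 159.9]]
0.07 [[237.5, 174.4], [268.2, 156.1]]
0.08 [[237.1, 170.5], [268.2, 152.2]]
0.09 [[236.8, 166.5], [268.1, 148.3]]
0.1 [[236.4, 162.4], [268.1, 144.2]]
d5 gap30: obs tips [[383.3, 194.5], [405.5, 186.1]]
0.17 [[372.5, 209.7], [395.7, 199.5]]
0.18 [[373.7, 204.8], [397.2, 194.6]]
0.19 [[375.0, 199.8], [398.8, 189.6]]
0.2 [[376.4, 194.6], [400.4, 184.4]]
0.21 [[377.7, 189.3], [402.0, 179.1]]
s5 obs tip [185.15151515 183.33333333]
```

The fingers closed on top of the clip. By camera and by contact, the real fingertips are about 15 mm behind the reported TCP, where the spec says 17 mm ahead. So I'll go about 32 mm deeper, checking force as I descend.

Run:
```python
from h import *
R=Rz(.03)
ctrl.line_to([.598,.2683,.06],R,.2)
ctrl.set_gripper(.06)
cam('side','d9.png')
ctrl.line_to([.598,.2683,.01],R,.15); ctrl.sleep(.1); show(); f0=st()['wrist_force'][2]
for z in (.005,0,-.004,-.007):
    ctrl.line_to([.598,.2683,z],R,.05); f=st()['wrist_force'][2]; show()
    if f-f0>4: break
ctrl.set_gripper(.0); show()
cam('side','d10.png')
cv2.imwrite('pics/z15.png',cv2.hconcat([cv2.resize(cv2.imread('pics/'+n)[120:220,190:310],None,fx=3.3,fy=3.3) for n in('d9.png','d10.png')]))
```

```text
t 26.21 p [0.599  0.2686 0.011 ] F [ 0.55 -0.21  0.79] gap 0.0601
t 26.46 p [0.5981 0.2684 0.0053] F [-0.01 -0.02 -0.21] gap 0.0601
t 26.71 p [ 5.976e-01  2.682e-01 -4.000e-04] F [-0.57  1.06  0.45] gap 0.0596
t 26.96 p [ 0.5977  0.2682 -0.0044] F [-0.52  0.64  0.2 ] gap 0.0602
t 27.21 p [ 0.5978  0.2682 -0.0073] F [-0.97 -0.19  0.45] gap 0.0602
t 27.79 p [ 0.5981  0.2683 -0.0069] F [0.27 1.02 0.8 ] gap 0.0338
```

View pics/z15.png

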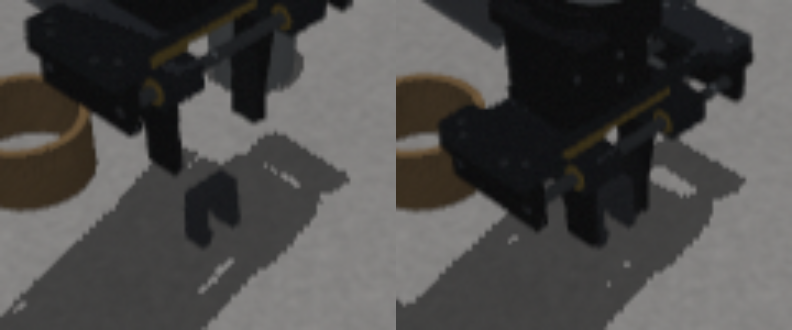

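Run:
```python
from h import *
ctrl.line_to([.598,.2683,.17],Rz(.03),.25); show()
X,Y=.0002,.1107
ctrl.reach(W(X,Y,.17),RS); 
ctrl.line_to(W(X,Y,.138),RS,.15); ctrl.sleep(.3); log()
cam('wrist','w11.png');cam('scene','s11.png');cam('side','d11.png')
a=cv2.imread('pics/s11.png')[150:250,140:260];b=cv2.imread('pics/d11.png')[150:250,330:450]
cv2.imwrite('pics/z16.png',cv2.hconcat([cv2.resize(i,None,fx=3.3,fy=3.3,interpolation=cv2.INTER_CUBIC) for i in(a,b)]))
```

```text
t 28.7 p [0.5967 0.2679 0.1687] F [ 0.24  0.34 -1.24] gap 0.0338
 30.52 [  0.77 110.88 138.87] F [-0.98  0.69 -1.18]
```

View pics/z16.png

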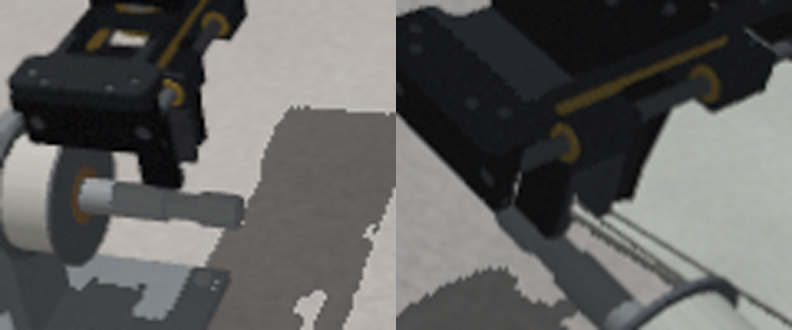

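Run:
```python
from h import *
X,Y=.0002,.1107
f0=np.mean([Fs() for _ in range(5)],axis=0); print('f0',f0.round(2))
z=.132
ctrl.line_to(W(X,Y,z),RS,.1); log()
while z>.0925:
    z-=.0025 if z>.122 else .0015
    ctrl.line_to(W(X,Y,z),RS,.04); d=Fs()-f0; log()
    if d[2]>3.5 or np.hypot(d[0],d[1])>7: break
```

```text
f0 [ 0.66  0.05 -1.51]
 30.92 [ -0.37 110.61 131.36] F [-0.19  0.15 -0.77]
 31.17 [6.0000e-02 1.1066e+02 1.2925e+02] F [ 0.44 -0.22 -1.39]
 31.42 [6.0000e-02 1.1068e+02 1.2682e+02] F [-0.09  0.46 -0.63]
 31.67 [6.0000e-02 1.1071e+02 1.2433e+02] F [-0.7  -0.3  -0.68]
 31.92 [1.0000e-02 1.1068e+02 1.2178e+02] F [-0.53  0.13 -0.96]
 32.17 [1.2000e-01 1.1068e+02 1.2039e+02] F [-0.08  0.86 -0.6 ]
 32.42 [9.0000e-02 1.1070e+02 1.1889e+02] F [-0.17 -0.87 -1.22]
 32.67 [1.1000e-01 1.1069e+02 1.1740e+02] F [-0.68  0.04 -0.79]
 32.92 [9.0000e-02 1.1071e+02 1.1589e+02] F [ 0.85 -0.41 -1.41]
 33.17 [1.0000e-01 1.1071e+02 1.1436e+02] F [ 0.08 -0.06 -0.85]
 33.42 [  0.12 110.69 112.91] F [ 1.64  0.47 -0.28]
 33.67 [6.0000e-02 1.1067e+02 1.1136e+02] F [ 0.64  0.31 -1.25]
 33.92 [1.1000e-01 1.1069e+02 1.0989e+02] F [ 0.26 -0.17 -0.42]
 34.17 [1.1000e-01 1.1070e+02 1.0838e+02] F [ 0.26  0.68 -0.55]
 34.42 [  0.13 110.71 106.91] F [ 0.51  0.29 -1.13]
 34.67 [9.0000e-02 1.1070e+02 1.0537e+02] F [-0.57 -0.02 -0.49]
 34.92 [9.0000e-02 1.1068e+02 1.0390e+02] F [ 0.02  0.45 -1.07]
 35.17 [9.0000e-02 1.1071e+02 1.0237e+02] F [ 0.47  0.38 -0.33]
 35.42 [6.0000e-02 1.1070e+02 1.0087e+02] F [ 0.18 -0.77  0.05]
 35.67 [1.1000e-01 1.1071e+02 9.9390e+01] F [ 0.16  0.04 -1.01]
 35.92 [1.1000e-01 1.1071e+02 9.7890e+01] F [-0.13  0.13 -0.46]
 36.17 [1.1000e-01 1.1071e+02 9.6370e+01] F [ 0.07  0.79 -0.67]
 36.42 [8.0000e-02 1.1071e+02 9.4880e+01] F [ 0.4  -0.14 -0.87]
 36.67 [1.000e-01 1.107e+02 9.337e+01] F [-0.31  0.03 -0.29]
 36.92 [  0.46 110.71  92.11] F [0.05 0.1  0.29]
```

Run:
```python
from h import *
log()
X,Y=.0002,.1107
for z in (.0918,.0912):
    ctrl.line_to(W(X,Y,z),RS,.04); ctrl.sleep(.1); log(); 
    if Fs()[2]>2.5: break
cam('scene','s12.png');cam('side','d12.png')
a=cv2.imread('pics/s12.png')[150:250,140:260];b=cv2.imread('pics/d12.png')[150:250,330:450]
cv2.imwrite('pics/z17.png',cv2.hconcat([cv2.resize(i,None,fx=3.3,fy=3.3,interpolation=cv2.INTER_CUBIC) for i in(a,b)]))
```

```text
36.92 [  0.46 110.71  92.11] F [0.05 0.1  0.29]
 37.27 [  0.39 110.72  91.93] F [0.41 0.77 0.54]
 37.62 [  0.39 110.74  91.39] F [0.8  0.08 1.19]
```

View pics/z17.png

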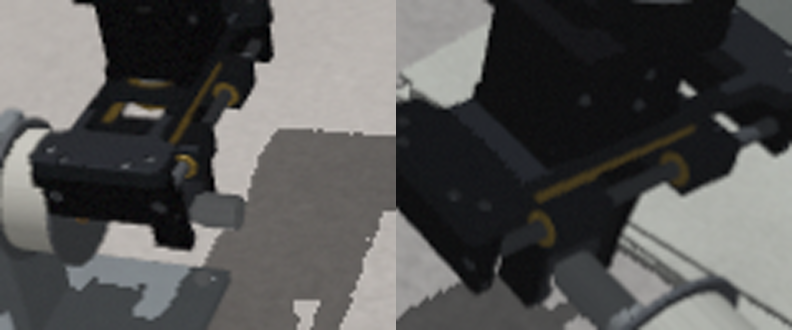

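The clip reached seating depth at about TCP z = 0.092 and meets only about 2 N of soft upward reaction, so the roof is on the square. I'll release it and check.

Run:
```python
from h import *
ctrl.set_gripper(.06); log()
ctrl.line_to(W(.0003,.1107,.115),RS,.06); log()
ctrl.line_to(W(.0003,.1107,.17),RS,.15)
ctrl.line_to(W(.0,.06,.22),RS,.2); ctrl.sleep(.2); log()
w=cam('wrist','w13.png');cam('scene','s13.png');cam('side','d13.png')
a=cv2.imread('pics/s13.png')[150:250,140:260];b=cv2.imread('pics/d13.png')[150:250,330:450];c=cv2.imread('pics/w13.png')[90:230,220:340]
r=lambda i:cv2.resize(i,(360,300),interpolation=cv2.INTER_CUBIC)
cv2.imwrite('pics/z18.png',cv2.hconcat([r(a),r(b)]))
cv2.imwrite('pics/z19.png',cv2.convertScaleAbs(cv2.resize(c,None,fx=4,fy=4,interpolation=cv2.INTER_CUBIC),alpha=1.5,beta=20))
```

```text
38.48 [  0.2  110.68  91.19] F [-0.24 -0.09 -0.58]
 39.02 [  0.5  110.7  115.55] F [0.04 0.71 1.  ]
 40.25 [ -1.01  60.91 218.61] F [0.28 0.19 0.32]
```

View pics/z18.png

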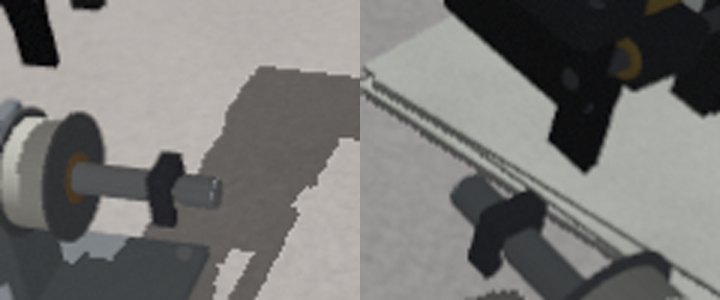

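View pics/z19.png

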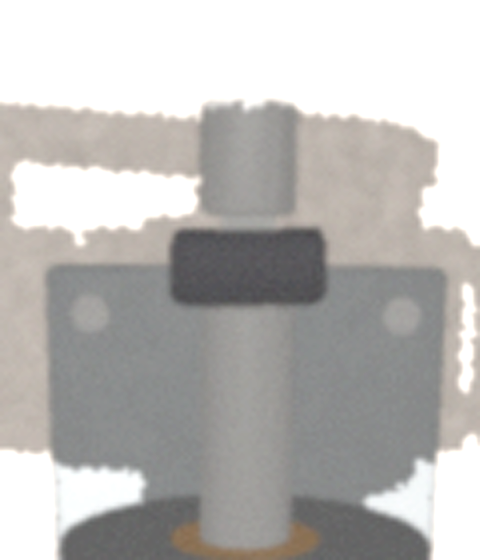

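View pics/s13.png

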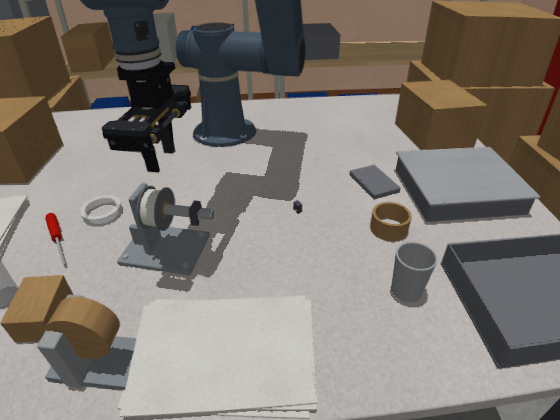

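The views show the clip in the groove, upright and centred (wrist crop at about (248,266)), with the reel home against the upright. The small clip at scene (297,207) and the tape at (391,221) are unmoved. Handing in.

Run:
```python
from h import *
print(ticket.job_done()); show()
```

```text
the job is handed in; nothing more can be done
None
the job is handed in; nothing more can be done
```

The reel is home, the large clip is in the groove, and I handed the job in at about 40 s of the 64 s. `job_done` gave no verdict.

- **Reel:** I pushed it along the spindle with the open fingers either side until it hit a hard stop, at about 8 N. The face came out about 0.5–0.8 mm from the nominal 46 mm, within calibration error. I saw no shift in the last pictures but did not measure it again.
- **Clip:** The groove's middle measured about 110 mm from the upright by wrist camera. The clip slid straight down there without catching and met only about 2 N of soft resistance at the seated depth, so I did not have to search for the groove. I then let go and withdrew.
- **Last checks:** The pictures show the clip centred in the groove, with its top at about 138 mm against 140 mm expected when seated. On the round part it would be about 164 mm. The small clip and the tape are where they started, and the gripper is clear.
- **Failed on the way:** My first two grasps closed above the clip, and the fingertips pressed on its top with about 5 N without shifting it noticeably.
- **Disagreed with the description:** Cameras and contact put the fingertips about 15 mm behind the reported TCP, not 17 mm ahead. Going about 32 mm lower gave a firm grip, with the jaws at 33.8 mm.

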